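# Sort the loose tools into the organiser trays

## Task

Clear up the bench: each of the three grey trays already holds one thing of a kind, so put the two loose open-ended wrenches in the tray with the wrench, the black-handled screwdriver in the tray with the screwdriver and the small black tape roll in the tray with the tape roll. Lay every one down flat inside its tray, on the tray's floor and not on the rim or on top of anything else. The tape measure and the glue tube are still needed: leave them where they are.

Things in the scene. Friction and masses are not known exactly. Their poses are not given: they have to be found in the camera images.
- long_wrench: the longer loose flat steel double open-ended wrench, 34 x 209 x 8 mm, 0.11 kg, long axis its y; plain shank 12 mm wide (x), 6 mm thick, y = -60 to 60 mm; heads at both ends. Origin: middle of the underside, z up. Grip the middle of the shank, fingers closing along its x. Lies on the bench top (z = 0) at the robot's left, length within 15 deg of the robot's y.
- short_wrench: the shorter loose flat steel double open-ended wrench, 26 x 172 x 8 mm, 0.11 kg, long axis its y; plain shank 8 mm wide (x), 6 mm thick, y = -60 to 60 mm; heads at both ends. Origin: middle of the underside, z up. Grip the middle of the shank, fingers closing along its x. Lies on the bench top (z = 0) at the robot's left, length within 15 deg of the robot's y.
- stub_driver: loose black-handled screwdriver lying down, 35 x 149 x 34 mm, 0.09 kg, long axis its y: handle 33 mm thick, y = -27 to 73 mm; 6 mm shaft, y = -66 to -27 mm. Origin: mid-length, underside, z up. Balances near y = 20 mm: grip there, closing along its x. Lies on the bench top (z = 0) at the robot's left, length within 15 deg of the robot's y.
- tape_roll: small roll of black tape lying flat on the bench top (z = 0) at the robot's left, 62 mm across, 19 mm high, 0.05 kg. Origin: centre of the underside, z up. Grip across its outside, best with the fingers closing along the robot's y (more room on those sides).
- wrench_tray: fixed low grey tray on the mat, 244 (x) x 146 (y) x 22 mm, walls and floor 3 mm, its length pointing away from the robot; the three trays differ only in what lies fixed in them: here a short open-ended wrench (26 wide, 8 mm high), centre line along y = 52 mm; free floor y = -70 to 39 mm. Origin: centre of underside, z up.
- driver_tray: fixed low grey tray on the mat, 244 (x) x 146 (y) x 22 mm, walls and floor 3 mm, its length pointing away from the robot; the three trays differ only in what lies fixed in them: here a red screwdriver (32 wide, 30 mm high), centre line along y = 50 mm; free floor y = -70 to 34 mm. Origin: centre of underside, z up.
- roll_tray: fixed low grey tray on the mat, 244 (x) x 146 (y) x 22 mm, walls and floor 3 mm, its length pointing away from the robot; the three trays differ only in what lies fixed in them: here a pale tape roll (100 across, 25 mm high), centre at x = 62, y = 10 mm (far end); free floor x = -119 to 10 mm. Origin: centre of underside, z up.
- tape_measure: bystander, leave alone: loose yellow tape measure standing among the things, 39 x 69 x 64 mm, 0.28 kg. Origin: centre of the underside.
- glue_tube: bystander, leave alone: loose red-and-white glue tube lying flat among the things, 43 x 146 (y) x 29 mm, 0.06 kg. Origin: centre of the underside.
Not all that is in view belongs to the job. Of the things like the tape_roll, leave any that is green; of the rest the smaller one is meant.

How it is judged:
At the end, for the whole second after the job is handed in: Each thing at rest in its tray, origin within 105 mm of the tray centre lengthwise, 68 mm crosswise. Wrenches and roll: underside under 5 mm above the tray floor, level within 2 (roll 2.9) degrees. Screwdriver: origin under 15 mm above the floor, level within 8.6 degrees (x of long_wrench in the frame of wrench_tray between -0.105 and 0.105 m and y of long_wrench in the frame of wrench_tray between -0.068 and 0.068 m and z of each of long_wrench, short_wrench in the frame of wrench_tray below 0.008 m and linear speed of each of long_wrench, short_wrench, stub_driver, tape_roll below 0.02 m/s and angle between each of long_wrench, short_wrench's own z axis and vertical below 0.035 rad and x of short_wrench in the frame of wrench_tray between -0.105 and 0.105 m and y of short_wrench in the frame of wrench_tray between -0.068 and 0.068 m and x of stub_driver in the frame of driver_tray between -0.105 and 0.105 m and y of stub_driver in the frame of driver_tray between -0.068 and 0.068 m and z of stub_driver in the frame of driver_tray below 0.018 m and angle between stub_driver's own y axis and vertical between 1.42 and 1.72 rad and x of tape_roll in the frame of roll_tray between -0.105 and 0.105 m and y of tape_roll in the frame of roll_tray between -0.068 and 0.068 m and z of tape_roll in the frame of roll_tray below 0.008 m and angle between tape_roll's own z axis and vertical below 0.05 rad); the robot touches nothing.
It fails at once if the tape measure is moved by more than 30 mm or tipped over (distance of tape_measure from where it was at the start of the episode above 0.03 m or angle between tape_measure's own z axis and vertical above 0.5 rad).
It fails at once if the glue tube is moved by more than 30 mm (distance of glue_tube from where it was at the start of the episode above 0.03 m).
It also fails if it takes over 120 s, if anything falls off the work surface, if the arm or the gripper's body presses on something with over 40 N, if the wrist force passes 120 N, or if a joint passes its speed limit or range.

## Robot

A 7-joint arm with a two-finger parallel gripper is mounted at the origin on a cart in front of the work surface, level with it; the furniture and walls round the work are solid. World frame = base frame: x ahead of the robot, y to its left, z up, the work surface at z = 0. Lengths are in m, angles in rad, forces in N, time in s.
With the tool pointing down it reaches from about 0.35 to 0.9 m from the base axis. Payload 19.9 kg.
Tool frame: the origin (TCP) lies on the mounting face of the last link; the fingertips stand 173 mm ahead of it and the grasp point (between the pads) lies 155 mm ahead of it; z points along the fingers, y is the line along which they close (so a half turn about z gives the same grasp; the last joint's range is limited). The gripper opens to 85 mm and grips with 20 to 120 N. Pads are 22 mm wide; open, the fingers measure 114 mm over their backs; the gripper's body (76 mm by 85 mm) begins 54 mm behind the grasp point. The pads swing forward as they close: fully open they stand 13 mm farther back than shut.
Start: joints at [-1.188, 0.417, -0.01, 1.614, 0.005, 1.111, -0.053], TCP at [0.257, 0.57, 0.405] pointing down, gripper open.
Joint ranges: [-2.81, 2.81], [-0.39, 2.02], [-1.27, 1.25], [0.06, 2.57], [-1.19, 4.33], [0.19, 2], [-2.82, 2.82]. Speed limits (rad/s): [1.89, 1.89, 2.39, 2.39, 3.01, 3.01, 3.01].

## Interface

Orientations are given as a unit quaternion [x, y, z, w].
In Python, from workcell import robot gives the robot as it stands.
- The arm moves only by the tool send_rows, never from a script. Its argument "series" is a list of rows, each a list of 3 entries, a list of its own where there are three numbers: the shift along the tool's x, y, z in mm, then the turn, a rotation vector about the tool's x, y, z in rad, then the closure, from -1 (fully open) to 1 (shut). A call has exactly 5 rows; each row is the pose to reach, as a shift and turn from the pose commanded when the call began, along the tool's axes at that moment; what a row does not reach only later rows make up. A row lasts 1/8 s, in which the tool goes at most 62.5 mm and 10.7 degrees, less where a joint would pass 70% of its speed; a pose out of reach is approached as far as the arm can. A call with a gripper value outside its range is refused whole. The fingers move at their own pace and stop on an object; the grip force is fixed at half the most. Time passes only in rows, so rows that repeat a pose let the fingers close, or fill a call up. It gives the time, the measured TCP pose, the force, the opening and the grip force at its end, in the units of the state.
- robot.state(): the state, without advancing time (a new reading comes with each control period).
- robot.grab_frame(name): name is "side" or "top"; returns the picture (420x560x3 uint8, red, green, blue); there is no depth.
- robot.get_calibration(name): a dict with "fx", "fy", "cx", "cy" (pixels), "cam_to_world" (4x4, takes a point from camera to world coordinates). Camera axes: x right, y down, z forward; pixel columns grow to the right and rows downward; lengths in m; the calibration is good to about 2 mm. A picture is of the moment at which its call begins. get_calibration takes no time and is no camera call.
- robot.finish_job(): hands the job in; it is judged then, once.
The state is a dict: "t": time; "joints": joint angles; "joint_velocities": joint speeds; "joint_efforts": joint torques, N m; "position": TCP position; "tcp_rot": TCP orientation; "contact_force": force on the tool from outside, world axes, zero at the start; "wrist_torque": the same for the moment, N m; "grip_width": finger opening in m; "grip_force": force on a finger pad.
Only numpy, scipy, OpenCV 4.12 (cv2) and the standard library are available. Lean on these libraries where they do the work, as an engineer would, in place of code of your own. Each camera call takes 0.05 s, during which the arm holds its last target. There are 200 camera calls.

## Working session

There is one attempt and no reset: what is moved stays moved. The work goes in short steps, Python scripts to look and compute and a tool call to move; the robot and the scene stay as the last step left them, time stands still between calls to the robot, and variables do not carry over. Pictures are saved under pics/ and viewed, at most 14 in all, crops included, and the job is handed in when it is done.

Besides the shell and the picture viewer there is one more tool, called after "Request:" as name(argument=value, ...) on one line, values as JSON. send_rows: Moves the arm, as the interface text tells. Its arguments: {"type":"object","properties":{"series":{"type":"array","items":{"type":"array"}}},"required":["series"]}

```bash
mkdir -p pics; python3 - <<'E'
from workcell import robot
import cv2,numpy as np
for n in("top","side"):
    cv2.imwrite(f"pics/{n}0.png",cv2.resize(robot.grab_frame(n)[:,:,::-1],None,fx=1.42,fy=1.42,interpolation=cv2.INTER_CUBIC))
    c=robot.get_calibration(n);print(n,c['fx'],c['fy'],c['cx'],c['cy']);print(np.round(c['cam_to_world'],3).tolist())
s=robot.state();print(s)
E
```

```text
top 514.9729149953167 514.9729149953167 289.8699092178254 211.47157632598532
[[-0.024, -0.978, 0.209, 0.196], [-1.0, 0.024, -0.003, 0.091], [-0.002, -0.209, -0.978, 1.685], [0.0, 0.0, 0.0, 1.0]]
side 509.33813531639066 509.33813531639066 286.73414743819694 202.03752513237632
[[-0.981, -0.118, 0.157, 0.334], [-0.196, 0.6, -0.775, 1.314], [-0.002, -0.791, -0.612, 1.026], [0.0, 0.0, 0.0, 1.0]]
{'t': 0.1, 'joints': array([-1.18853515,  0.41790886, -0.01032776,  1.61412992,  0.00471213,
        1.11071605, -0.05299337]), 'joint_velocities': array([-0.00067778, -0.0030754 , -0.00147979, -0.00187212, -0.00158469,
        0.00133236, -0.00151021]), 'joint_efforts': array([ 1.89933817e-03, -8.65822506e+01,  6.79754578e-01, -4.35632336e+01,
        1.90692366e-02,  5.04576557e-03,  3.20769254e-05]), 'position': array([0.25692584, 0.56960616, 0.40411929]), 'tcp_rot': array([ 2.10277889e-01,  9.77641491e-01, -5.64089602e-04, -7.60481726e-05]), 'contact_force': array([ 0.29524212,  0.24102925, -0.74583917]), 'wrist_torque': array([ 0.00306279,  0.02456194, -0.01244355]), 'grip_force': 0.0, 'grip_width': 0.08531051668351132}
```

View pics/top0.png

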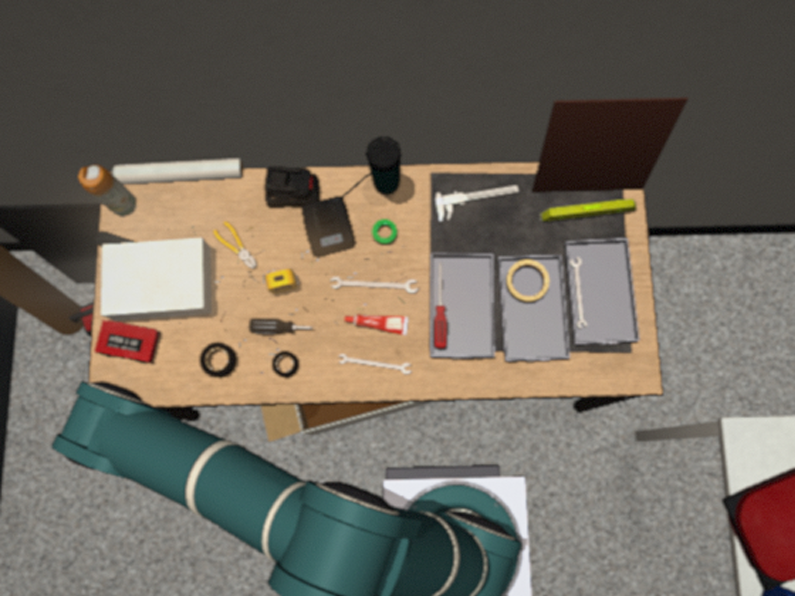

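View pics/side0.png

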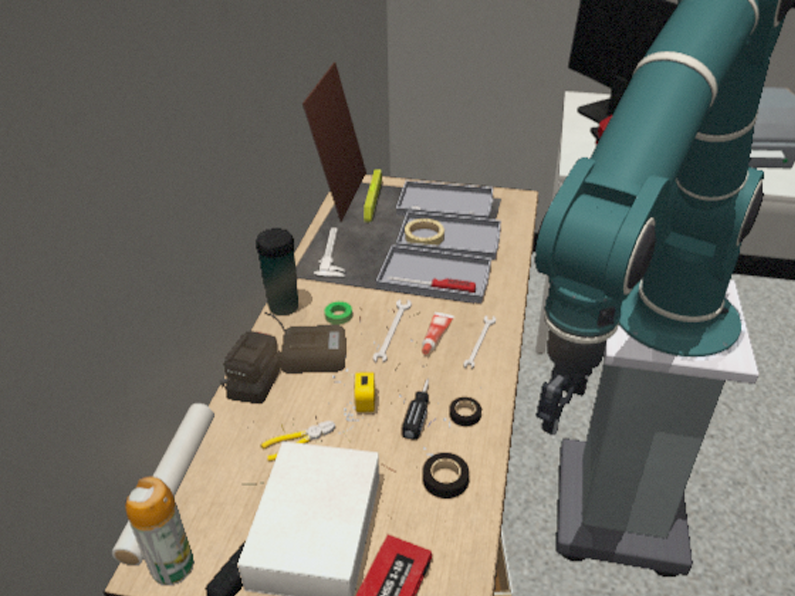

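The top view (resized 1.42x) shows:
- Long wrench: (332,284)–(416,286).
- Short wrench: (341,359)–(409,368).
- Screwdriver: (250,326)–(312,328), with its handle on the left.
- Small black roll: (286,364).
- Tape measure: (280,281).
- Glue tube: (376,324).
- Trays, left to right: driver (462,305), roll (533,308), wrench (602,292).

Next I'll segment these for exact positions.

```bash
cat > h.py <<'E'
from workcell import robot
import cv2,numpy as np
from scipy.spatial.transform import Rotation as R
def cal(n):
    c=robot.get_calibration(n);return c,np.array(c['cam_to_world'])
def p2w(n,px,z):
    c,T=cal(n);px=np.atleast_2d(px).astype(float)
    d=np.c_[(px[:,0]-c['cx'])/c['fx'],(px[:,1]-c['cy'])/c['fy'],np.ones(len(px))]@T[:3,:3].T
    return T[:3,3]+d*((z-T[2,3])/d[:,2])[:,None]
def w2p(n,P):
    c,T=cal(n);q=(np.atleast_2d(P)-T[:3,3])@T[:3,:3]
    return np.c_[c['fx']*q[:,0]/q[:,2]+c['cx'],c['fy']*q[:,1]/q[:,2]+c['cy']]
E
python3 - <<'E'
from h import *
f={n:robot.grab_frame(n) for n in("top","side")}
S=1.42
# top boxes in resized px
B={'long':(322,270,425,300,.006,'b'),'short':(332,348,418,380,.006,'b'),'driver':(244,312,320,342,.015,'x'),'roll':(270,346,303,384,.019,'d'),'glue':(340,308,412,340,.01,'x'),'meas':(262,264,300,298,.06,'x')}
for k,(a,b,c,d,z,m) in B.items():
    a,b,c,d=[int(v/S) for v in(a,b,c,d)]
    im=f['top'][b:d,a:c].astype(float)
    bg=np.median(im.reshape(-1,3),0); 
    diff=im.mean(2)-bg.mean() if m=='b' else (bg.mean()-im.mean(2) if m=='d' else np.abs(im-bg).max(2))
    sat=im.max(2)-im.min(2)
    if m=='b': diff=(bg.max()-bg.min())-sat
    M=(diff>(25 if m=='b' else 45)).astype(np.uint8)
    n,l,st,_=cv2.connectedComponentsWithStats(M)
    i=1+np.argmax(st[1:,4]);v,u=np.nonzero(l==i)
    W=p2w('top',np.c_[u+a,v+b],z)[:,:2]
    r=cv2.minAreaRect((W*1000).astype(np.float32))
    _,e,vt=np.linalg.svd(W-W.mean(0),full_matrices=False)
    t=(W-W.mean(0))@vt.T
    print(k,len(W),'mean',W.mean(0).round(4),'axis',vt[0].round(3),'mid',(W.mean(0)+((t.max(0)+t.min(0))/2)@vt).round(4),'ext',np.ptp(t,axis=0).round(3))
im=f['top'][160:290,150:460][:,:,::-1]
cv2.imwrite('pics/c1.png',cv2.resize(im,None,fx=2.58,fy=2.58,interpolation=cv2.INTER_CUBIC))
# tray corners on rim
C=np.array([[431,254],[494,254],[495,357],[431,356],[498,256],[564,255],[569,359],[504,361],[566,241],[627,239],[637,342],[575,347]])/S
W=p2w('top',C,.022)[:,:2]
for i,k in enumerate(('driver','roll','wrench')):
    w=W[4*i:4*i+4];print(k,w.mean(0).round(3),'len',(w[:2].mean(0)-w[2:].mean(0)).round(3),'wid',(w[[0,3]].mean(0)-w[[1,2]].mean(0)).round(3))
E
```

```text
long 293 mean [0.5961 0.1702] axis [-0.081 -0.997] mid [0.5967 0.1736] ext [0.206 0.032]
short 205 mean [0.4087 0.1738] axis [0.185 0.983] mid [0.4101 0.1742] ext [0.168 0.026]
driver 374 mean [0.4995 0.4108] axis [-0.082 -0.997] mid [0.4973 0.3933] ext [0.146 0.042]
roll 201 mean [0.4116 0.3795] axis [-0.632 -0.775] mid [0.4112 0.3794] ext [0.062 0.057]
glue 259 mean [0.5007 0.1607] axis [-0.146 -0.989] mid [0.5013 0.1636] ext [0.105 0.037]
meas 148 mean [0.5811 0.3709] axis [ 0.398 -0.918] mid [0.5843 0.3752] ext [0.07  0.043]
driver [ 0.539 -0.032] len [ 0.243 -0.008] wid [0.005 0.147]
roll [ 0.529 -0.197] len [ 0.247 -0.002] wid [0.    0.152]
wrench [ 0.562 -0.356] len [0.25  0.003] wid [-0.005  0.144]
```

View pics/c1.png

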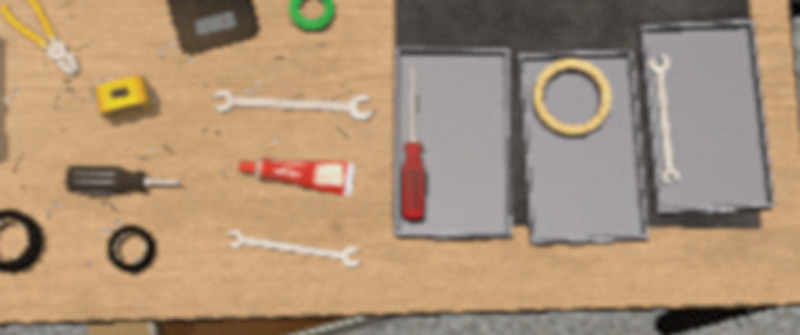

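```bash
cat > ov.py <<'E'
from h import *
def box(x,y,yaw,lx,ly,z,ox=0,oy=0):
    a=np.radians(yaw);r=np.array([[np.cos(a),-np.sin(a)],[np.sin(a),np.cos(a)]])
    q=np.array([[-lx,-ly],[lx,-ly],[lx,ly],[-lx,ly]])/2+[ox,oy]
    return np.c_[q@r.T+[x,y],np.full(4,z)]
def circ(x,y,r,z): 
    t=np.linspace(0,2*np.pi,40);return np.c_[x+r*np.cos(t),y+r*np.sin(t),0*t+z]
L=[box(.5967,.1736,-4.6,.034,.209,.004),box(.5967,.1736,-4.6,.012,.12,.004),
 box(.4101,.1742,-10.7,.026,.172,.004),box(.4101,.1742,-10.7,.008,.12,.004),
 box(.498,.3933,-3.5,.035,.1,.017,0,.023),box(.498,.3933,-3.5,.006,.04,.017,0,-.047),
 circ(.4112,.3792,.031,.019),circ(.4112,.3792,.031,0),
 box(.539,-.032,-1.9,.244,.146,.022),box(.529,-.197,0,.244,.146,.022),box(.562,-.356,1.3,.244,.146,.022),
 box(.562,-.356,1.3,.24,.002,.011,0,.052),circ(.529+.062,-.197+.010,.05,.025)]
def draw(n,a,b,c,d,s,fn):
    im=cv2.resize(robot.grab_frame(n)[b:d,a:c,::-1],None,fx=s,fy=s,interpolation=cv2.INTER_CUBIC)
    for P in L: cv2.polylines(im,[np.round(((w2p(n,P)-[a,b]+.5)*s-.5)*8).astype(np.int32)],True,(255,255,0),1,cv2.LINE_AA,3)
    cv2.imwrite(fn,im)
if __name__=='__main__':
    draw('top',165,160,465,290,2.65,'pics/o1.png')
    draw('side',210,110,360,330,2.7,'pics/o2.png')
E
python3 ov.py
```

```text
(no output)
```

View pics/o1.png

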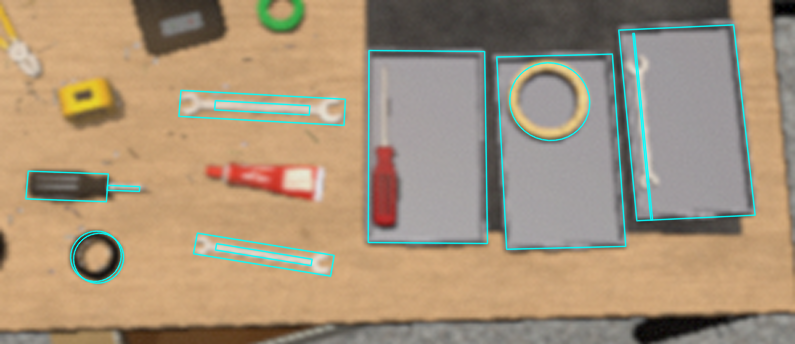

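View pics/o2.png

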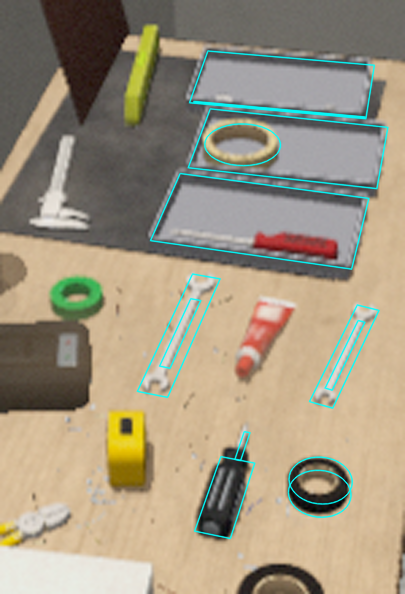

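The overlays fit both views: the outlines of the wrenches, driver, roll and trays all land within about 1 px. I'll start with the roll.

```bash
cat >> h.py <<'E'
def Rd(a):
    a=np.radians(a);c,s=np.cos(a),np.sin(a)
    return np.c_[[-s,c,0],[c,s,0],[0,0,-1]]
def plan(targets,base=None):
    """targets: (x,y,zgrasp,yaw of tool y in deg); prints shifts from base pose (default: measured)"""
    if base is None: s=robot.state();p,Rb=s['position'],R.from_quat(s['tcp_rot']).as_matrix()
    else: p,Rb=np.array(base[:3])+[0,0,.155],Rd(base[3])
    for t in targets:
        sh=Rb.T@(np.array(t[:3])+[0,0,.155]-p)*1000
        print(t,sh.round(1).tolist(),R.from_matrix(Rb.T@Rd(t[3])).as_rotvec().round(3).tolist())
def where():
    s=robot.state();m=R.from_quat(s['tcp_rot']).as_matrix()
    print('t',s['t'].__round__(2),'grasp',(s['position']+.155*m[:,2]).round(4),'yaw',np.degrees(np.arctan2(m[1,1],m[0,1])).round(2),'tilt',np.degrees(np.arccos(-m[2,2])).round(2),'w',round(s['grip_width'],4),'F',round(s['grip_force'],1),s['contact_force'].round(1),'j',s['joints'].round(2))
E
python3 -c "
from h import *
where();plan([(.411,.379,.14,90)])
plan([(.411,.379,.018,90)],(.411,.379,.14,90))"
```

```text
t 0.3 grasp [0.257  0.5696 0.2495] yaw 65.72 tilt 0.03 w 0.0856 F 0.0 [ 0.3 -0.7 -0. ] j [-1.19  0.42 -0.01  1.61  0.    1.11 -0.05]
(0.411, 0.379, 0.14, 90) [-218.8, -110.4, 109.5] [-0.0, -0.0, -0.424]
(0.411, 0.379, 0.018, 90) [0.0, 0.0, 122.0] [0.0, 0.0, 0.0]
```

Request:
send_rows(series=[[[-60,-30,0],[0,0,-0.12],0],[[-120,-60,30],[0,0,-0.24],0],[[-180,-90,60],[0,0,-0.36],0],[[-218.8,-110.4,100],[0,0,-0.424],0],[[-218.8,-110.4,109.5],[0,0,-0.424],0]])

```text
t: 0.92
position: [0.4128, 0.3761, 0.2937]
tcp_rot: [0.001, 1.0, -0.001, -0.0]
contact_force: [0.2, 0.9, 0.6]
grip_width: 0.0427
grip_force: 0.0
```

```bash
python3 -c "
from h import *
where();plan([(.411,.379,.14,90),(.411,.379,.025,90)])"
```

```text
t 0.93 grasp [0.4128 0.3759 0.1387] yaw 89.85 tilt 0.1 w 0.0427 F 0.0 [0.2 0.9 0.6] j [-0.79  0.43 -0.01  1.88  0.01  0.83  0.77]
(0.411, 0.379, 0.14, 90) [1.8, 2.9, -1.3] [-0.002, -0.0, -0.003]
(0.411, 0.379, 0.025, 90) [1.8, 3.1, 113.7] [-0.002, -0.0, -0.003]
```

Request:
send_rows(series=[[[0,0,0],[0,0,0],-1],[[0,0,10],[0,0,0],-1],[[0,0,50],[0,0,0],-1],[[0,0,80],[0,0,0],-1],[[0,0,80],[0,0,0],-1]])

```text
t: 1.55
position: [0.4099, 0.3798, 0.214]
tcp_rot: [-0.001, 1.0, -0.001, -0.001]
contact_force: [-0.3, -0.6, 0.3]
grip_width: 0.0853
grip_force: 0.0
```

```bash
python3 -c "
from h import *
where();plan([(.411,.379,.016,90)])"
```

```text
t 1.55 grasp [0.4096 0.3796 0.059 ] yaw 90.12 tilt 0.15 w 0.0853 F 0.0 [-0.3 -0.6  0.3] j [-0.79  0.56 -0.01  1.91  0.01  0.68  0.76]
(0.411, 0.379, 0.016, 90) [-1.2, -0.8, 43.0] [-0.002, -0.002, 0.002]
```

Request:
send_rows(series=[[[0,0,35],[0,0,0],-1],[[0,0,44],[0,0,0],-1],[[0,0,44],[0,0,0],-1],[[0,0,44],[0,0,0],1],[[0,0,44],[0,0,0],1]])

```text
t: 2.17
position: [0.4114, 0.3794, 0.1728]
tcp_rot: [-0.0, 1.0, 0.001, 0.001]
contact_force: [-4.2, -3.7, 16.5]
grip_width: 0.0576
grip_force: 60.5
```

Request:
send_rows(series=[[[0,0,0],[0,0,0],1],[[0,0,0],[0,0,0],1],[[0,0,-10],[0,0,0],1],[[0,0,-30],[0,0,0],1],[[0,0,-84],[0,0,0],1]])

```text
t: 2.8
position: [0.4106, 0.3787, 0.2557]
tcp_rot: [-0.0, 1.0, -0.001, -0.001]
contact_force: [-0.1, 0.2, 0.6]
grip_width: 0.0578
grip_force: 64.7
```

```bash
python3 -c "
from h import *
where()
c=np.radians(0);plan([(.469,-.197,.14,90),(.469,-.197,.06,90)],(.411,.379,.1,90))"
```

```text
t 2.8 grasp [0.4102 0.3783 0.1007] yaw 90.02 tilt 0.18 w 0.0578 F 64.7 [-0.1  0.2  0.6] j [-0.79  0.49 -0.01  1.9   0.01  0.76  0.77]
(0.469, -0.197, 0.14, 90) [-58.0, -576.0, -40.0] [0.0, 0.0, 0.0]
(0.469, -0.197, 0.06, 90) [-58.0, -576.0, 40.0] [0.0, 0.0, 0.0]
```

```bash
python3 -c "
from h import *
p=w2p('side',[.411,.379,.1])[0].astype(int);print(p)
f=robot.grab_frame('side')[p[1]-70:p[1]+50,p[0]-60:p[0]+60,::-1]
cv2.imwrite('pics/r1.png',cv2.resize(f,None,fx=4.5,fy=4.5,interpolation=cv2.INTER_CUBIC))
for w in ([.411,.379,.1],[.411,.379,.082],[.411,.379,.095]): print((w2p('side',w)[0]-p+[60,70])*4.5)"
```

```text
[329 265]
[273.71568408 317.23654296]
[272.16719832 339.668645  ]
[273.28293021 323.50562164]
```

View pics/r1.png

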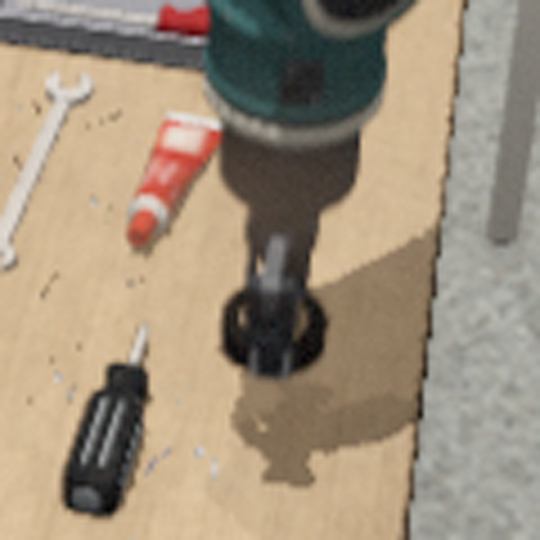

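The roll is held level at about (272,330) in the crop, with the fingertips close to its underside. Now carrying it to its tray.

Request:
send_rows(series=[[[-5,-40,-15],[0,0,0],1],[[-11,-100,-20],[0,0,0],1],[[-17,-160,-20],[0,0,0],1],[[-23,-220,-20],[0,0,0],1],[[-29,-280,-20],[0,0,0],1]])

```text
t: 3.48
position: [0.4401, 0.0972, 0.2766]
tcp_rot: [-0.0, 1.0, 0.0, 0.001]
contact_force: [2.7, -0.2, -0.5]
grip_width: 0.0576
grip_force: 64.7
```

Request:
send_rows(series=[[[-6,-60,0],[0,0,0],1],[[-12,-120,0],[0,0,0],1],[[-18,-180,0],[0,0,0],1],[[-24,-240,0],[0,0,0],1],[[-29,-296,0],[0,0,0],1]])

```text
t: 4.1
position: [0.4691, -0.1991, 0.2767]
tcp_rot: [0.0, 1.0, -0.0, 0.001]
contact_force: [1.3, 0.7, 0.1]
grip_width: 0.0577
grip_force: 64.7
```

Request:
send_rows(series=[[[0,0,0],[0,0,0],1],[[0,0,20],[0,0,0],1],[[0,0,60],[0,0,0],1],[[0,0,80],[0,0,0],1],[[0,0,80],[0,0,0],1]])

```text
t: 4.72
position: [0.469, -0.1962, 0.1951]
tcp_rot: [-0.0, 1.0, 0.0, -0.001]
contact_force: [0.4, -0.1, 0.1]
grip_width: 0.0575
grip_force: 64.7
```

```bash
python3 -c "
from h import *
where();plan([(.469,-.197,.024,90)])"
```

```text
t 4.72 grasp [ 0.4688 -0.1961  0.0401] yaw 90.05 tilt 0.1 w 0.0575 F 64.7 [ 0.4 -0.1  0.1] j [ 0.21  0.53  0.15  2.04 -0.14  0.58  2.03]
(0.469, -0.197, 0.024, 90) [-0.0, -0.8, 16.1] [0.001, -0.001, 0.001]
```

Request:
send_rows(series=[[[0,0,8],[0,0,0],1],[[0,0,13],[0,0,0],1],[[0,0,16],[0,0,0],1],[[0,0,18],[0,0,0],1],[[0,0,18],[0,0,0],1]])

```text
t: 5.35
position: [0.4693, -0.197, 0.1789]
tcp_rot: [0.0, 1.0, 0.0, 0.0]
contact_force: [-13.2, 6.2, 43.2]
grip_width: 0.0577
grip_force: 69.4
```

Request:
send_rows(series=[[[0,0,-1.5],[0,0,0],1],[[0,0,-2],[0,0,0],-0.8],[[0,0,-2],[0,0,0],-0.8],[[0,0,-2],[0,0,0],-0.8],[[0,0,-2],[0,0,0],-0.8]])

```text
t: 5.98
position: [0.4691, -0.1969, 0.1791]
tcp_rot: [-0.0, 1.0, -0.0, -0.0]
contact_force: [-0.1, 0.2, -0.1]
grip_width: 0.077
grip_force: 0.0
```

Request:
send_rows(series=[[[0,0,-10],[0,0,0],-0.8],[[0,0,-40],[0,0,0],-0.8],[[0,0,-80],[0,0,0],-0.8],[[0,0,-98],[0,0,0],-0.2],[[0,0,-98],[0,0,0],-0.2]])

```text
t: 6.6
position: [0.4694, -0.197, 0.2789]
tcp_rot: [-0.0, 1.0, -0.0, 0.001]
contact_force: [-0.0, 0.3, 0.3]
grip_width: 0.0513
grip_force: 0.0
```

```bash
python3 -c "
from h import *
where()
# driver grasp point local y=20
a=np.radians(-3.5);g=np.array([.498,.3933])+.02*np.array([-np.sin(a),np.cos(a)]);print(g)
plan([(.469,.1,.14,90),(*g,.14,-3.5),(*g,.03,-3.5)])
f=robot.grab_frame('top')[150:290,270:470,::-1]
cv2.imwrite('pics/r2.png',cv2.resize(f,None,fx=3,fy=3,interpolation=cv2.INTER_CUBIC))
"
```

```text
t 6.6 grasp [ 0.4699 -0.1971  0.1239] yaw 90.01 tilt 0.17 w 0.0513 F 0.0 [-0.   0.3  0.3] j [ 0.18  0.38  0.19  2.01 -0.1   0.75  2.  ]
[0.49922097 0.4132627 ]
(0.469, 0.1, 0.14, 90) [0.3, 297.0, -16.3] [-0.001, 0.003, 0.0]
(np.float64(0.49922097079069716), np.float64(0.41326269596843734), 0.14, -3.5) [-30.0, 610.3, -16.5] [0.002, 0.003, 1.632]
(np.float64(0.49922097079069716), np.float64(0.41326269596843734), 0.03, -3.5) [-29.6, 610.3, 93.5] [0.002, 0.003, 1.632]
```

Request:
send_rows(series=[[[-3,60,-10],[0,0,0.18],-0.2],[[-6,120,-18],[0,0,0.36],-0.2],[[-9,180,-18],[0,0,0.54],-0.2],[[-12,240,-18],[0,0,0.72],-0.2],[[-15,300,-18],[0,0,0.9],-0.2]])

```text
t: 7.28
position: [0.4828, 0.0693, 0.2944]
tcp_rot: [0.39, 0.921, -0.0, -0.0]
contact_force: [1.3, -0.2, -0.5]
grip_width: 0.051
grip_force: 0.0
```

```bash
python3 -c "
from h import *
where()
plan([(.499,.413,.14,-3.5)],(.484,.103,.14,38.43))
plan([(.499,.413,.027,-3.5)],(.499,.413,.14,-3.5))
"
```

```text
t 7.28 grasp [0.4826 0.0692 0.1394] yaw 44.12 tilt 0.07 w 0.051 F 0.0 [ 1.3 -0.2 -0.5] j [-0.43  0.33  0.27  2.05 -0.12  0.77  0.68]
(0.499, 0.413, 0.14, -3.5) [233.5, 204.4, 0.0] [0.0, 0.0, 0.732]
(0.499, 0.413, 0.027, -3.5) [0.0, 0.0, 113.0] [0.0, 0.0, 0.0]
```

View pics/r2.png

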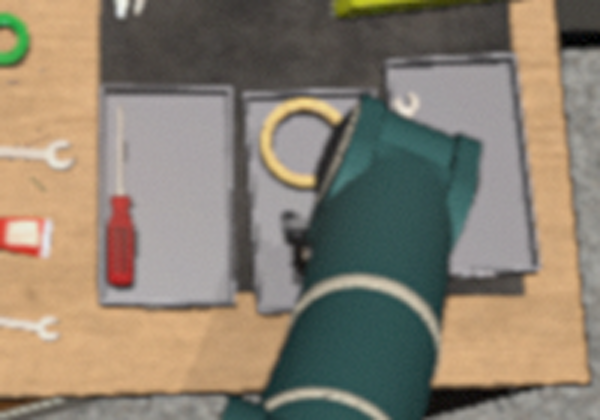

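The arm hides most of the roll tray. The last move was speed-limited, so I'll replan from the measured pose.

```bash
python3 -c "
from h import *
plan([(.499,.413,.14,-3.5)])
"
```

```text
(0.499, 0.413, 0.14, -3.5) [235.4, 250.9, -0.8] [-0.001, 0.0, 0.831]
```

Request:
send_rows(series=[[[37,40,0],[0,0,0.16],-0.2],[[74,80,0],[0,0,0.32],-0.2],[[111,120,0],[0,0,0.48],-0.2],[[148,160,0],[0,0,0.64],-0.2],[[185,200,0],[0,0,0.831],-0.2]])

```text
t: 7.9
position: [0.4962, 0.3414, 0.2941]
tcp_rot: [0.727, 0.686, -0.001, 0.0]
contact_force: [2.1, -1.0, -0.1]
grip_width: 0.0515
grip_force: 0.0
```

```bash
python3 -c "
from h import *
where();plan([(.499,.413,.14,-3.5),(.499,.413,.06,-3.5)])
"
```

```text
t 7.9 grasp [0.496  0.3412 0.1391] yaw -3.31 tilt 0.09 w 0.0515 F 0.0 [ 2.1 -1.  -0.1] j [-0.93  0.52  0.36  1.78 -0.23  0.89 -0.52]
(0.499, 0.413, 0.14, -3.5) [71.6, -1.3, -1.0] [-0.001, 0.001, 0.003]
(0.499, 0.413, 0.06, -3.5) [71.7, -1.2, 79.0] [-0.001, 0.001, 0.003]
```

Request:
send_rows(series=[[[50,-1,0],[0,0,0.003],-0.2],[[71.6,-1.2,0],[0,0,0.003],-0.2],[[71.6,-1.2,20],[0,0,0.003],-0.2],[[71.6,-1.2,60],[0,0,0.003],-0.2],[[71.6,-1.2,79],[0,0,0.003],-0.2]])

```text
t: 8.52
position: [0.4985, 0.4098, 0.2129]
tcp_rot: [0.727, 0.687, -0.002, 0.0]
contact_force: [-0.4, -0.1, 0.2]
grip_width: 0.0511
grip_force: 0.0
```

```bash
python3 -c "
from h import *
where();plan([(.499,.413,.028,-3.5)])
"
```

```text
t 8.53 grasp [0.4981 0.4093 0.0579] yaw -3.22 tilt 0.24 w 0.0511 F 0.0 [-0.4 -0.1  0.2] j [-0.96  0.7   0.31  1.69 -0.28  0.8  -0.58]
(0.499, 0.413, 0.028, -3.5) [3.3, 0.4, 29.9] [-0.003, 0.003, 0.005]
```

Request:
send_rows(series=[[[1,0,20],[0,0,0],-0.2],[[1,0,33],[0,0,0],-0.2],[[1,0,33],[0,0,0],1],[[1,0,33],[0,0,0],1],[[1,0,33],[0,0,0],1]])

```text
t: 9.15
position: [0.4992, 0.4126, 0.1839]
tcp_rot: [0.726, 0.687, 0.001, -0.0]
contact_force: [-0.0, -0.2, -0.7]
grip_width: 0.0317
grip_force: 61.2
```

Request:
send_rows(series=[[[0,0,0],[0,0,0],1],[[0,0,-10],[0,0,0],1],[[0,0,-30],[0,0,0],1],[[0,0,-80],[0,0,0],1],[[0,0,-110],[0,0,0],1]])

```text
t: 9.78
position: [0.4994, 0.4124, 0.297]
tcp_rot: [0.726, 0.687, 0.002, 0.0]
contact_force: [0.8, 1.3, -0.9]
grip_width: 0.0315
grip_force: 61.2
```

```bash
python3 -c "
from h import *
where()
# driver tray target: origin at tray (-10,-20) -> grasp at (10,-20)
a=np.radians(-1.9);r=np.array([[np.cos(a),-np.sin(a)],[np.sin(a),np.cos(a)]]);g=r@[.01,-.02]+[.539,-.032];print(g)
plan([(.50,.2,.14,-45),(*g,.14,-91.9)])
p=w2p('side',[.5,.41,.135])[0].astype(int)
f=robot.grab_frame('side')[p[1]-60:p[1]+60,p[0]-60:p[0]+60,::-1]
cv2.imwrite('pics/r3.png',cv2.resize(f,None,fx=4,fy=4,interpolation=cv2.INTER_CUBIC))
"
```

```text
t 9.78 grasp [0.4998 0.4127 0.142 ] yaw -3.17 tilt 0.18 w 0.0315 F 61.2 [ 0.8  1.3 -0.9] j [-0.99  0.59  0.35  1.65 -0.24  0.94 -0.61]
[ 0.5483314  -0.05232056]
(0.5, 0.2, 0.14, -45) [-212.0, 12.3, 1.6] [0.001, -0.003, 0.73]
(np.float64(0.548331398591647), np.float64(-0.052320556102720406), 0.14, -91.9) [-461.3, 74.5, 1.1] [0.0, -0.003, 1.549]
```

View pics/r3.png

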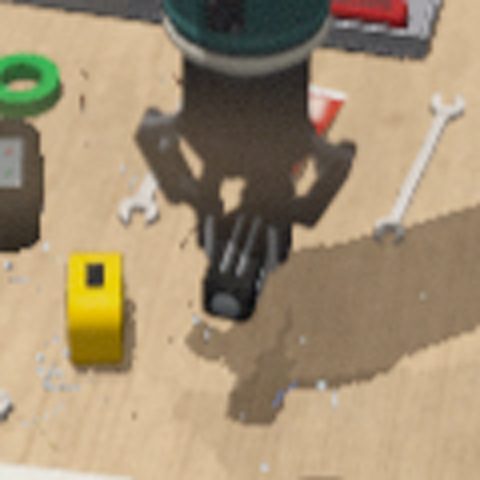

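The driver is held level at (235,280) in the crop, and the tape measure hasn't moved.

Request:
send_rows(series=[[[-40,4,0],[0,0,0.15],1],[[-85,10,0],[0,0,0.3],1],[[-130,18,0],[0,0,0.46],1],[[-180,25,0],[0,0,0.62],1],[[-230,35,0],[0,0,0.78],1]])

```text
t: 10.45
position: [0.5213, 0.1793, 0.2944]
tcp_rot: [0.934, 0.357, 0.001, -0.0]
contact_force: [2.1, -0.1, -0.4]
grip_width: 0.0315
grip_force: 61.2
```

```bash
python3 -c "
from h import *
where()
plan([(.548,-.052,.14,-91.9)])
"
```

```text
t 10.45 grasp [0.5214 0.1795 0.1394] yaw -48.13 tilt 0.09 w 0.0315 F 61.2 [ 2.1 -0.1 -0.4] j [-0.85  0.48  0.58  1.91 -0.35  0.85 -0.92]
(0.548, -0.052, 0.14, -91.9) [-134.5, 190.1, -0.9] [-0.001, -0.001, 0.764]
```

Request:
send_rows(series=[[[-27,38,0],[0,0,0.15],1],[[-54,76,0],[0,0,0.3],1],[[-81,114,0],[0,0,0.46],1],[[-108,152,0],[0,0,0.62],1],[[-134.5,190,0],[0,0,0.764],1]])

```text
t: 11.08
position: [0.5492, -0.0517, 0.2944]
tcp_rot: [1.0, -0.016, 0.001, -0.001]
contact_force: [0.1, -0.2, -1.6]
grip_width: 0.0313
grip_force: 61.2
```

Request:
send_rows(series=[[[0,0,0],[0,0,0],1],[[0,0,0],[0,0,0],1],[[0,0,0],[0,0,0],1],[[0,0,10],[0,0,0],1],[[0,0,20],[0,0,0],1]])

```text
t: 11.7
position: [0.5491, -0.0498, 0.2723]
tcp_rot: [1.0, -0.014, -0.0, -0.0]
contact_force: [0.6, -0.5, -1.4]
grip_width: 0.0314
grip_force: 61.2
```

```bash
python3 -c "
from h import *
where()
plan([(.548,-.052,.12,-91.9),(.548,-.052,.034,-91.9)])
"
```

```text
t 11.7 grasp [ 0.549  -0.0497  0.1173] yaw -91.56 tilt 0.02 w 0.0314 F 61.2 [ 0.6 -0.5 -1.4] j [-0.55  0.57  0.76  1.93 -0.52  0.85 -1.11]
(0.548, -0.052, 0.12, -91.9) [-1.0, 2.3, -2.7] [-0.0, 0.0, 0.006]
(0.548, -0.052, 0.034, -91.9) [-1.0, 2.3, 83.3] [-0.0, 0.0, 0.006]
```

Request:
send_rows(series=[[[-1,2,40],[0,0,0],1],[[-1,2,65],[0,0,0],1],[[-1,2,76],[0,0,0],1],[[-1,2,82],[0,0,0],1],[[-1,2,82],[0,0,0],1]])

```text
t: 12.32
position: [0.5483, -0.0523, 0.1914]
tcp_rot: [1.0, -0.014, 0.0, 0.0]
contact_force: [-0.4, -0.1, -1.2]
grip_width: 0.0316
grip_force: 61.1
```

Request:
send_rows(series=[[[0,0,1],[0,0,0],1],[[0,0,2],[0,0,0],1],[[0,0,2],[0,0,0],0.1],[[0,0,2],[0,0,0],0.1],[[0,0,2],[0,0,0],0.1]])

```text
t: 12.95
position: [0.5481, -0.0523, 0.1892]
tcp_rot: [1.0, -0.014, 0.0, 0.0]
contact_force: [0.4, -0.2, -0.3]
grip_width: 0.038
grip_force: 0.0
```

Request:
send_rows(series=[[[0,0,0],[0,0,0],0.1],[[0,0,-20],[0,0,0],0.1],[[0,0,-60],[0,0,0],0.1],[[0,0,-100],[0,0,0],0.2],[[0,0,-106],[0,0,0],0.3]])

```text
t: 13.58
position: [0.5486, -0.0526, 0.2985]
tcp_rot: [1.0, -0.014, 0.002, -0.0]
contact_force: [-0.3, 0.6, -0.6]
grip_width: 0.0299
grip_force: 0.0
```

```bash
python3 -c "
from h import *
where()
plan([(.597,.174,.14,-4.6)])
"
```

```text
t 13.57 grasp [ 0.5492 -0.0525  0.1436] yaw -91.63 tilt 0.24 w 0.0299 F 0.0 [-0.3  0.6 -0.6] j [-0.57  0.53  0.79  1.91 -0.49  0.89 -1.13]
(0.597, 0.174, 0.14, -4.6) [41.9, -227.9, 3.9] [0.003, -0.004, -1.519]
```

Request:
send_rows(series=[[[5,-25,0],[0,0,-0.17],0.3],[[10,-50,0],[0,0,-0.34],0.3],[[14,-75,0],[0,0,-0.51],0.3],[[18,-100,0],[0,0,-0.68],0.3],[[23,-125,0],[0,0,-0.85],0.3]])

```text
t: 14.2
position: [0.5745, 0.0727, 0.2955]
tcp_rot: [0.916, 0.402, -0.0, 0.0]
contact_force: [0.2, -0.1, -0.3]
grip_width: 0.0296
grip_force: 0.0
```

```bash
python3 -c "
from h import *
where()
plan([(.597,.174,.14,-4.6),(.597,.174,.06,-4.6)])
"
```

```text
t 14.2 grasp [0.5745 0.0727 0.1405] yaw -42.61 tilt 0.02 w 0.0296 F 0.0 [ 0.2 -0.1 -0.3] j [-0.61  0.52  0.56  1.84 -0.35  0.88 -0.63]
(0.597, 0.174, 0.14, -4.6) [89.8, -52.0, 0.5] [-0.0, 0.0, -0.663]
(0.597, 0.174, 0.06, -4.6) [89.8, -52.0, 80.5] [-0.0, 0.0, -0.663]
```

Request:
send_rows(series=[[[23,-13,0],[0,0,-0.17],0.3],[[46,-26,0],[0,0,-0.34],0.3],[[69,-39,10],[0,0,-0.51],0.3],[[89.8,-52,40],[0,0,-0.663],0.3],[[89.8,-52,70],[0,0,-0.663],0.3]])

```text
t: 14.82
position: [0.5976, 0.1751, 0.2246]
tcp_rot: [0.735, 0.678, 0.0, -0.0]
contact_force: [0.1, -0.4, 0.0]
grip_width: 0.0298
grip_force: 0.0
```

Request:
send_rows(series=[[[0,0,10],[0,0,0],0.3],[[0,0,30],[0,0,0],0.3],[[0,0,35],[0,0,0],0.3],[[0,0,40],[0,0,0],0.3],[[0,0,40],[0,0,0],0.3]])

```text
t: 15.45
position: [0.5978, 0.1731, 0.1853]
tcp_rot: [0.737, 0.676, 0.0, 0.0]
contact_force: [0.3, -0.4, -0.8]
grip_width: 0.0299
grip_force: 0.0
```

```bash
python3 -c "
from h import *
where()
plan([(.5967,.1736,.023,-4.6)])
p=w2p('side',[.6,.17,.03])[0].astype(int)
f=robot.grab_frame('side')[p[1]-50:p[1]+50,p[0]-50:p[0]+50,::-1]
cv2.imwrite('pics/r4.png',cv2.resize(f,None,fx=5,fy=5,interpolation=cv2.INTER_CUBIC))
"
```

```text
t 15.45 grasp [0.5978 0.1731 0.0303] yaw -4.94 tilt 0.01 w 0.0299 F 0.0 [ 0.3 -0.4 -0.8] j [-0.57  0.71  0.32  1.76 -0.32  0.72 -0.16]
(0.5967, 0.1736, 0.023, -4.6) [0.4, -1.1, 7.3] [0.0, 0.0, -0.006]
```

View pics/r4.png

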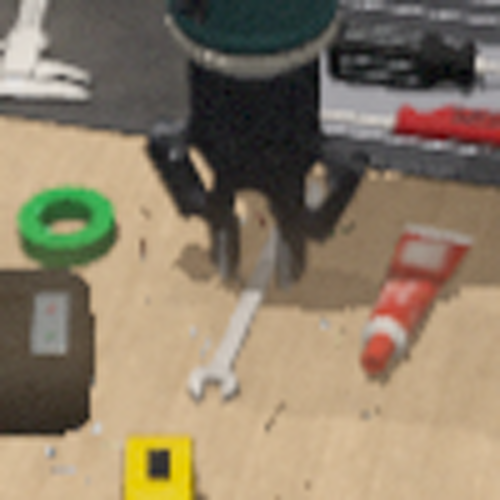

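The fingers straddle the shank at (265,250), and the driver lies in its tray. Next I'll lower gently and watch the force.

Request:
send_rows(series=[[[0,-1,3],[0,0,0],0.3],[[0,-1,6],[0,0,0],0.3],[[0,-1,8],[0,0,0],0.3],[[0,-1,9],[0,0,0],0.3],[[0,-1,9],[0,0,0],0.3]])

```text
t: 16.12
position: [0.5967, 0.1732, 0.1761]
tcp_rot: [0.737, 0.676, -0.0, 0.0]
contact_force: [0.3, -0.3, 0.6]
grip_width: 0.0299
grip_force: 0.0
```

Request:
send_rows(series=[[[0,0,0.5],[0,0,0],0.3],[[0,0,1],[0,0,0],0.3],[[0,0,1.5],[0,0,0],0.3],[[0,0,1.5],[0,0,0],0.3],[[0,0,1.5],[0,0,0],0.3]])

```text
t: 16.75
position: [0.5967, 0.1733, 0.1746]
tcp_rot: [0.737, 0.676, -0.0, 0.0]
contact_force: [-0.7, 0.6, -0.8]
grip_width: 0.0299
grip_force: 0.0
```

Request:
send_rows(series=[[[0,0,0],[0,0,0],1],[[0,0,0],[0,0,0],1],[[0,0,0],[0,0,0],1],[[0,0,0],[0,0,0],1],[[0,0,-5],[0,0,0],1]])

```text
t: 17.38
position: [0.5965, 0.1732, 0.1794]
tcp_rot: [0.737, 0.676, -0.0, -0.0]
contact_force: [-0.0, -0.0, -0.7]
grip_width: 0.0096
grip_force: 58.8
```

Request:
send_rows(series=[[[0,0,-5],[0,0,0],1],[[0,0,-15],[0,0,0],1],[[0,0,-35],[0,0,0],1],[[0,0,-75],[0,0,0],1],[[0,0,-95],[0,0,0],1]])

```text
t: 18.0
position: [0.5971, 0.1733, 0.2776]
tcp_rot: [0.737, 0.676, 0.001, 0.001]
contact_force: [-0.3, -0.8, -1.0]
grip_width: 0.0095
grip_force: 58.8
```

```bash
python3 -c "
from h import *
where()
a=np.radians(1.3);r=np.array([[np.cos(a),-np.sin(a)],[np.sin(a),np.cos(a)]])
for o in([0,-.038],[0,.010]): print(r@o+[.562,-.356])
plan([(.563,-.394,.12,-88.7)])
p=w2p('side',[.6,.17,.12])[0].astype(int)
f=robot.grab_frame('side')[p[1]-50:p[1]+50,p[0]-60:p[0]+60,::-1]
cv2.imwrite('pics/r5.png',cv2.resize(f,None,fx=4,fy=4,interpolation=cv2.INTER_CUBIC))
"
```

```text
t 18.0 grasp [0.5975 0.1734 0.1226] yaw -4.94 tilt 0.17 w 0.0095 F 58.8 [-0.3 -0.8 -1. ] j [-0.61  0.58  0.38  1.74 -0.26  0.87 -0.21]
[ 0.56286212 -0.39399022]
[ 0.56177313 -0.34600257]
(0.563, -0.394, 0.12, -88.7) [-568.1, 14.9, 2.0] [0.001, -0.003, 1.462]
```

View pics/r5.png

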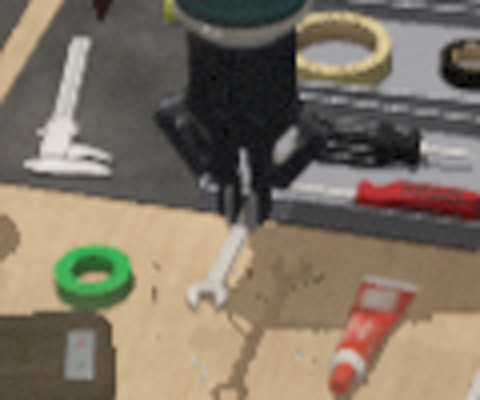

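The wrench is gripped and level, and the driver and roll are visible in their trays. Now carrying the wrench over.

Request:
send_rows(series=[[[-50,0,-5],[0,0,0.1],1],[[-105,2,-15],[0,0,0.22],1],[[-160,4,-18],[0,0,0.34],1],[[-215,6,-18],[0,0,0.46],1],[[-270,7,-18],[0,0,0.6],1]])

```text
t: 18.68
position: [0.5801, -0.0979, 0.2926]
tcp_rot: [0.905, 0.426, 0.0, -0.0]
contact_force: [1.4, 1.0, -0.8]
grip_width: 0.0098
grip_force: 58.8
```

```bash
python3 -c "
from h import *
where()
plan([(.563,-.394,.14,-88.7)])
"
```

```text
t 18.68 grasp [ 0.58   -0.0979  0.1376] yaw -39.53 tilt 0.01 w 0.0098 F 58.8 [ 1.4  1.  -0.8] j [-0.31  0.54  0.56  1.82 -0.36  0.89 -0.27]
(0.563, -0.394, 0.14, -88.7) [-239.2, 175.3, -2.5] [-0.0, -0.0, 0.858]
```

Request:
send_rows(series=[[[-44,32,0],[0,0,0.16],1],[[-88,64,0],[0,0,0.32],1],[[-132,97,0],[0,0,0.48],1],[[-176,129,0],[0,0,0.64],1],[[-220,161,0],[0,0,0.8],1]])

```text
t: 19.3
position: [0.5654, -0.37, 0.2924]
tcp_rot: [0.999, 0.04, -0.0, -0.0]
contact_force: [1.1, 0.2, -0.8]
grip_width: 0.0094
grip_force: 58.8
```

```bash
python3 -c "
from h import *
where()
plan([(.563,-.394,.14,-88.7)])
"
```

```text
t 19.3 grasp [ 0.5654 -0.37    0.1374] yaw -85.42 tilt 0.02 w 0.0094 F 58.8 [ 1.1  0.2 -0.8] j [ 0.05  0.74  0.74  1.58 -0.56  1.04 -0.55]
(0.563, -0.394, 0.14, -88.7) [-4.3, 23.7, -2.6] [-0.0, 0.0, 0.057]
```

Request:
send_rows(series=[[[-4,23,-2],[0,0,0.057],1],[[-4,23,-2],[0,0,0.057],1],[[-4,23,20],[0,0,0.057],1],[[-4,23,60],[0,0,0.057],1],[[-4,23,90],[0,0,0.057],1]])

```text
t: 19.92
position: [0.564, -0.3895, 0.1998]
tcp_rot: [1.0, 0.015, -0.001, -0.001]
contact_force: [0.8, -0.8, -1.2]
grip_width: 0.0097
grip_force: 58.8
```

```bash
python3 -c "
from h import *
where()
plan([(.563,-.394,.028,-88.7)])
p=w2p('side',[.56,-.39,.05])[0].astype(int)
f=robot.grab_frame('side')[p[1]-60:p[1]+50,p[0]-70:p[0]+90,::-1]
cv2.imwrite('pics/r6.png',cv2.resize(f,None,fx=4,fy=4,interpolation=cv2.INTER_CUBIC))
"
```

```text
t 19.93 grasp [ 0.5638 -0.3892  0.0448] yaw -88.24 tilt 0.14 w 0.0097 F 58.8 [ 0.8 -0.8 -1.2] j [ 0.12  0.87  0.67  1.59 -0.64  0.92 -0.52]
(0.563, -0.394, 0.028, -88.7) [-1.1, 4.5, 16.7] [-0.002, 0.001, 0.008]
```

View pics/r6.png

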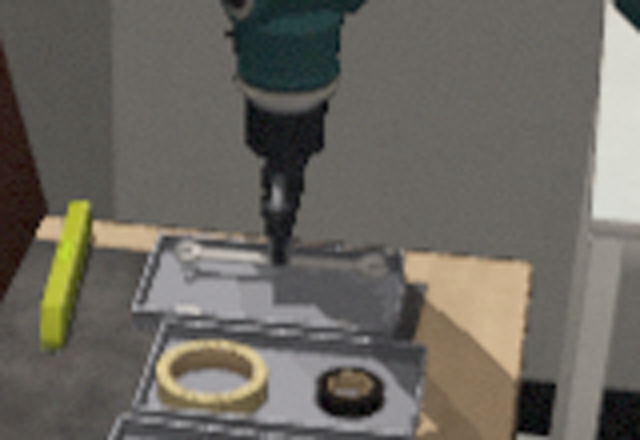

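The long wrench spans (175,248)–(388,262) inside the tray, and the roll lies flat at (350,390). Now lowering.

Request:
send_rows(series=[[[-1,3,10],[0,0,0.005],1],[[-1,3,16],[0,0,0.005],1],[[-1,3,18],[0,0,0.005],1],[[-1,3,18],[0,0,0.005],1],[[-1,3,18],[0,0,0.005],1]])

```text
t: 20.6
position: [0.5629, -0.3949, 0.1852]
tcp_rot: [1.0, 0.011, 0.0, 0.0]
contact_force: [-0.2, -0.3, -1.5]
grip_width: 0.0095
grip_force: 58.9
```

```bash
python3 -c "
from h import *
where()"
```

```text
t 20.6 grasp [ 0.563  -0.3949  0.0302] yaw -88.68 tilt 0.04 w 0.0095 F 58.9 [-0.2 -0.3 -1.5] j [ 0.13  0.89  0.66  1.59 -0.66  0.9  -0.51]
```

Request:
send_rows(series=[[[0,0,1],[0,0,0],1],[[0,0,2],[0,0,0],1],[[0,0,3],[0,0,0],1],[[0,0,4],[0,0,0],1],[[0,0,4],[0,0,0],1]])

```text
t: 21.22
position: [0.5627, -0.3949, 0.1811]
tcp_rot: [1.0, 0.011, 0.0, -0.0]
contact_force: [-2.4, 3.0, 7.0]
grip_width: 0.0092
grip_force: 59.8
```

Request:
send_rows(series=[[[0,0,0],[0,0,0],0.5],[[0,0,0],[0,0,0],0.5],[[0,0,-1],[0,0,0],0.5],[[0,0,-1],[0,0,0],0.5],[[0,0,-5],[0,0,0],0.5]])

```text
t: 21.85
position: [0.5626, -0.3948, 0.1856]
tcp_rot: [1.0, 0.011, -0.0, -0.0]
contact_force: [0.6, -0.1, 0.2]
grip_width: 0.0213
grip_force: 0.0
```

Request:
send_rows(series=[[[0,0,-10],[0,0,0],0.5],[[0,0,-30],[0,0,0],0.5],[[0,0,-60],[0,0,0],0.4],[[0,0,-100],[0,0,0],0.4],[[0,0,-109],[0,0,0],0.4]])

```text
t: 22.48
position: [0.5629, -0.3954, 0.2988]
tcp_rot: [1.0, 0.011, 0.002, 0.001]
contact_force: [-0.3, 1.1, -0.0]
grip_width: 0.0255
grip_force: 0.0
```

```bash
python3 -c "
from h import *
where()
plan([(.47,-.1,.14,-45),(.4101,.1742,.14,-10.7)])
"
```

```text
t 22.48 grasp [ 0.5635 -0.3958  0.1438] yaw -88.7 tilt 0.26 w 0.0255 F 0.0 [-0.3  1.1 -0. ] j [ 0.08  0.76  0.75  1.55 -0.57  1.06 -0.57]
(0.47, -0.1, 0.14, -45) [-86.2, -297.5, 2.7] [0.004, -0.003, -0.763]
(0.4101, 0.1742, 0.14, -10.7) [-139.9, -572.9, 1.8] [0.005, -0.001, -1.361]
```

Request:
send_rows(series=[[[-14,-50,0],[0,0,-0.14],0.3],[[-28,-105,0],[0,0,-0.28],0.3],[[-42,-160,0],[0,0,-0.42],0.3],[[-58,-215,0],[0,0,-0.56],0.3],[[-75,-270,0],[0,0,-0.7],0.3]])

```text
t: 23.1
position: [0.4808, -0.1249, 0.2951]
tcp_rot: [0.935, 0.356, 0.0, 0.0]
contact_force: [0.6, 0.2, 0.7]
grip_width: 0.0296
grip_force: 0.0
```

```bash
python3 -c "
from h import *
where()
plan([(.4101,.1742,.14,-10.7)])
"
```

```text
t 23.1 grasp [ 0.4809 -0.1249  0.1401] yaw -48.31 tilt 0.03 w 0.0296 F 0.0 [0.6 0.2 0.7] j [-0.36  0.4   0.66  2.04 -0.34  0.81 -0.34]
(0.4101, 0.1742, 0.14, -10.7) [146.2, -270.4, 0.1] [0.0, -0.0, -0.656]
```

Request:
send_rows(series=[[[28,-50,0],[0,0,-0.12],0.3],[[55,-100,0],[0,0,-0.24],0.3],[[82,-150,0],[0,0,-0.38],0.3],[[108,-200,0],[0,0,-0.52],0.3],[[135,-250,0],[0,0,-0.656],0.3]])

```text
t: 23.72
position: [0.4167, 0.1517, 0.2953]
tcp_rot: [0.77, 0.638, 0.0, 0.0]
contact_force: [1.1, 0.3, -0.6]
grip_width: 0.0299
grip_force: 0.0
```

```bash
python3 -c "
from h import *
where()
plan([(.4101,.1742,.14,-10.7),(.4101,.1742,.05,-10.7)])
"
```

```text
t 23.73 grasp [0.4169 0.1518 0.1403] yaw -10.76 tilt 0.06 w 0.0299 F 0.0 [ 1.1  0.3 -0.6] j [-0.82  0.27  0.46  2.16 -0.17  0.75 -0.44]
(0.4101, 0.1742, 0.14, -10.7) [20.9, -10.7, 0.3] [0.001, -0.001, -0.001]
(0.4101, 0.1742, 0.05, -10.7) [20.8, -10.8, 90.3] [0.001, -0.001, -0.001]
```

Request:
send_rows(series=[[[20.5,-10.5,0],[0,0,0],0.3],[[20.5,-10.5,10],[0,0,0],0.3],[[20.5,-10.5,50],[0,0,0],0.3],[[20.5,-10.5,90],[0,0,0],0.3],[[20.5,-10.5,100],[0,0,0],0.3]])

```text
t: 24.35
position: [0.4108, 0.171, 0.193]
tcp_rot: [0.772, 0.635, -0.002, 0.0]
contact_force: [-0.5, 0.3, 0.8]
grip_width: 0.0298
grip_force: 0.0
```

Request:
send_rows(series=[[[0,0,5],[0,0,0],0.3],[[0,0,10],[0,0,0],0.3],[[0,0,12],[0,0,0],0.3],[[0,0,12],[0,0,0],0.3],[[0,0,12],[0,0,0],0.3]])

```text
t: 24.98
position: [0.4112, 0.1724, 0.1829]
tcp_rot: [0.772, 0.636, 0.0, 0.0]
contact_force: [0.4, 0.9, 1.3]
grip_width: 0.0302
grip_force: 0.0
```

```bash
python3 -c "
from h import *
where()
plan([(.4101,.1742,.0196,-10.7)])
"
```

```text
t 24.98 grasp [0.4112 0.1724 0.0279] yaw -11.0 tilt 0.03 w 0.0302 F 0.0 [0.4 0.9 1.3] j [-0.75  0.5   0.33  2.2  -0.34  0.49 -0.35]
(0.4101, 0.1742, 0.0196, -10.7) [1.6, -1.4, 8.3] [0.0, -0.0, -0.005]
```

Request:
send_rows(series=[[[1.5,-1,3],[0,0,0],0.3],[[1.5,-1,6],[0,0,0],0.3],[[1.5,-1,8],[0,0,0],0.3],[[1.5,-1,8.5],[0,0,0],0.3],[[1.5,-1,8.5],[0,0,0],0.3]])

```text
t: 25.6
position: [0.4104, 0.1739, 0.1741]
tcp_rot: [0.772, 0.636, -0.0, 0.0]
contact_force: [0.6, -0.2, 0.3]
grip_width: 0.0299
grip_force: 0.0
```

Request:
send_rows(series=[[[0,0,0],[0,0,0],1],[[0,0,0],[0,0,0],1],[[0,0,0],[0,0,0],1],[[0,0,0],[0,0,0],1],[[0,0,-5],[0,0,0],1]])

```text
t: 26.22
position: [0.4103, 0.1739, 0.1792]
tcp_rot: [0.772, 0.636, -0.0, -0.0]
contact_force: [-0.4, -0.1, -0.9]
grip_width: 0.0067
grip_force: 59.0
```

Request:
send_rows(series=[[[0,0,-5],[0,0,0],1],[[0,0,-15],[0,0,0],1],[[0,0,-35],[0,0,0],1],[[0,0,-75],[0,0,0],1],[[0,0,-115],[0,0,0],1]])

```text
t: 26.85
position: [0.4102, 0.1738, 0.2957]
tcp_rot: [0.772, 0.636, -0.0, 0.0]
contact_force: [0.3, 0.7, -1.0]
grip_width: 0.0063
grip_force: 59.0
```

```bash
python3 -c "
from h import *
where()
plan([(.562,-.346,.14,-88.7)])
p=w2p('side',[.41,.17,.12])[0].astype(int)
f=robot.grab_frame('side')[p[1]-80:p[1]+50,p[0]-100:p[0]+60,::-1]
cv2.imwrite('pics/r7.png',cv2.resize(f,None,fx=4,fy=4,interpolation=cv2.INTER_CUBIC))
"
```

```text
t 26.85 grasp [0.4102 0.1737 0.1407] yaw -11.02 tilt 0.02 w 0.0063 F 59.0 [ 0.3  0.7 -1. ] j [-0.88  0.27  0.47  2.16 -0.18  0.75 -0.49]
(0.562, -0.346, 0.14, -88.7) [-481.2, 248.3, 0.9] [0.0, 0.0, 1.356]
```

View pics/r7.png

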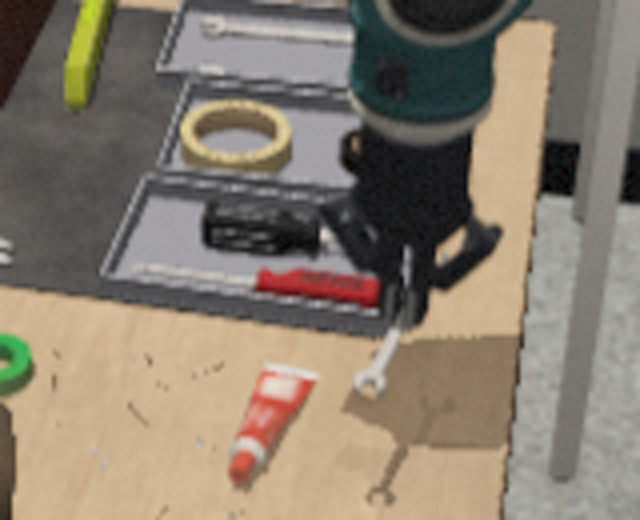

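The short wrench is held, and the long one lies on the floor of its tray at (210–350,30). Now carrying the short one over.

Request:
send_rows(series=[[[-45,15,-3],[0,0,0.1],1],[[-92,32,-6],[0,0,0.22],1],[[-140,50,-6],[0,0,0.36],1],[[-190,75,-6],[0,0,0.5],1],[[-240,105,-6],[0,0,0.65],1]])

```text
t: 27.52
position: [0.4677, -0.0832, 0.3009]
tcp_rot: [0.935, 0.354, 0.001, -0.0]
contact_force: [0.9, 1.8, -0.2]
grip_width: 0.0063
grip_force: 59.0
```

```bash
python3 -c "
from h import *
where()
plan([(.562,-.346,.14,-88.7)])
"
```

```text
t 27.52 grasp [ 0.4678 -0.0831  0.1459] yaw -48.48 tilt 0.07 w 0.0063 F 59.0 [ 0.9  1.8 -0.2] j [-0.48  0.36  0.7   2.09 -0.32  0.8  -0.43]
(0.562, -0.346, 0.14, -88.7) [-103.6, 259.3, 5.8] [-0.0, -0.001, 0.702]
```

Request:
send_rows(series=[[[-21,52,0],[0,0,0.14],1],[[-42,104,0],[0,0,0.28],1],[[-63,156,0],[0,0,0.42],1],[[-84,208,0],[0,0,0.56],1],[[-103.5,259,0],[0,0,0.702],1]])

```text
t: 28.15
position: [0.5633, -0.3454, 0.3007]
tcp_rot: [1.0, 0.011, 0.0, -0.0]
contact_force: [0.0, 0.0, -1.2]
grip_width: 0.0066
grip_force: 59.0
```

```bash
python3 -c "
from h import *
where()
plan([(.562,-.346,.05,-88.7)])
"
```

```text
t 28.15 grasp [ 0.5634 -0.3453  0.1457] yaw -88.72 tilt 0.02 w 0.0066 F 59.0 [ 0.   0.  -1.2] j [-0.03  0.73  0.79  1.62 -0.58  1.04 -0.61]
(0.562, -0.346, 0.05, -88.7) [-1.4, 0.6, 95.7] [-0.0, -0.0, -0.0]
```

Request:
send_rows(series=[[[-1,0,0],[0,0,0],1],[[-1,0,40],[0,0,0],1],[[-1,0,90],[0,0,0],1],[[-1,0,105],[0,0,0],1],[[-1,0,112],[0,0,0],1]])

```text
t: 28.78
position: [0.5621, -0.3437, 0.1888]
tcp_rot: [1.0, 0.014, 0.0, 0.0]
contact_force: [0.4, -0.7, 0.5]
grip_width: 0.0067
grip_force: 59.1
```

Request:
send_rows(series=[[[0,0,0],[0,0,0],1],[[0,0,0],[0,0,0],1],[[0,0,2],[0,0,0],1],[[0,0,3],[0,0,0],1],[[0,0,3],[0,0,0],1]])

```text
t: 29.4
position: [0.5619, -0.3438, 0.1852]
tcp_rot: [1.0, 0.013, -0.0, 0.0]
contact_force: [-0.5, 0.1, -1.0]
grip_width: 0.0068
grip_force: 59.1
```

```bash
python3 -c "
from h import *
where()
plan([(.562,-.346,.026,-88.7)])
"
```

```text
t 29.4 grasp [ 0.5619 -0.3438  0.0302] yaw -88.47 tilt 0.0 w 0.0068 F 59.1 [-0.5  0.1 -1. ] j [ 0.03  0.86  0.69  1.67 -0.69  0.87 -0.53]
(0.562, -0.346, 0.026, -88.7) [0.0, 2.2, 4.2] [0.0, 0.0, 0.004]
```

Request:
send_rows(series=[[[0,1,1],[0,0,0],1],[[0,2,2],[0,0,0],1],[[0,2,3],[0,0,0],1],[[0,2,4],[0,0,0],1],[[0,2,4],[0,0,0],1]])

```text
t: 30.02
position: [0.562, -0.3458, 0.1811]
tcp_rot: [1.0, 0.013, -0.0, 0.0]
contact_force: [0.1, -0.4, -0.8]
grip_width: 0.007
grip_force: 59.1
```

Request:
send_rows(series=[[[0,0,0],[0,0,0],0.5],[[0,0,0],[0,0,0],0.5],[[0,0,-1],[0,0,0],0.5],[[0,0,-1],[0,0,0],0.5],[[0,0,-5],[0,0,0],0.5]])

```text
t: 30.65
position: [0.5619, -0.3458, 0.1861]
tcp_rot: [1.0, 0.013, -0.0, -0.0]
contact_force: [0.7, -0.3, 0.3]
grip_width: 0.021
grip_force: 0.0
```

Request:
send_rows(series=[[[0,0,-10],[0,0,0],0.5],[[0,0,-50],[0,0,0],0.5],[[0,0,-110],[0,0,0],0.5],[[0,0,-170],[0,0,0],0.4],[[0,0,-200],[0,0,0],0.4]])

```text
t: 31.28
position: [0.5617, -0.3463, 0.3903]
tcp_rot: [1.0, 0.013, 0.002, 0.001]
contact_force: [-0.0, 0.7, 0.3]
grip_width: 0.0256
grip_force: 0.0
```

Request:
send_rows(series=[[[0,-60,0],[0,0,0],0.4],[[0,-120,0],[0,0,0],0.4],[[0,-180,0],[0,0,0],0.4],[[0,-240,0],[0,0,0],0.4],[[0,-300,0],[0,0,0],0.4]])

```text
t: 31.9
position: [0.5535, -0.0442, 0.3869]
tcp_rot: [1.0, 0.013, 0.0, -0.0]
contact_force: [1.7, 0.2, 0.2]
grip_width: 0.0256
grip_force: 0.0
```

Request:
send_rows(series=[[[0,-60,0],[0,0,0],0.4],[[0,-120,0],[0,0,0],0.4],[[0,-180,0],[0,0,0],0.4],[[0,-240,0],[0,0,0],0.4],[[0,-300,0],[0,0,0],0.4]])

```text
t: 32.52
position: [0.5455, 0.2558, 0.387]
tcp_rot: [1.0, 0.013, 0.0, -0.0]
contact_force: [1.0, -0.8, -0.2]
grip_width: 0.0259
grip_force: 0.0
```

```bash
python3 -c "
from h import *
where()
f=robot.grab_frame('top')[150:280,170:470,::-1]
g=robot.grab_frame('side')[100:250,240:400,::-1]
a=cv2.resize(f,(780,338),interpolation=cv2.INTER_CUBIC)
cv2.imwrite('pics/r8.png',a)
cv2.imwrite('pics/r9.png',cv2.resize(g,None,fx=4,fy=4,interpolation=cv2.INTER_CUBIC))
"
```

```text
t 32.52 grasp [0.5456 0.2559 0.232 ] yaw -88.47 tilt 0.05 w 0.0259 F 0.0 [ 1.  -0.8 -0.2] j [-1.12  0.53  0.87  1.71 -0.44  1.11 -1.66]
```

View pics/r8.png

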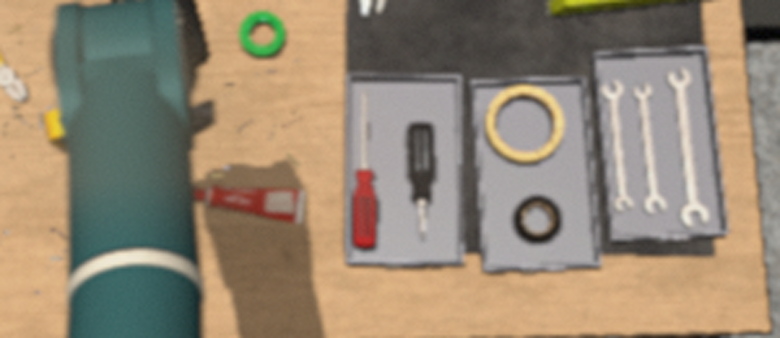

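View pics/r9.png

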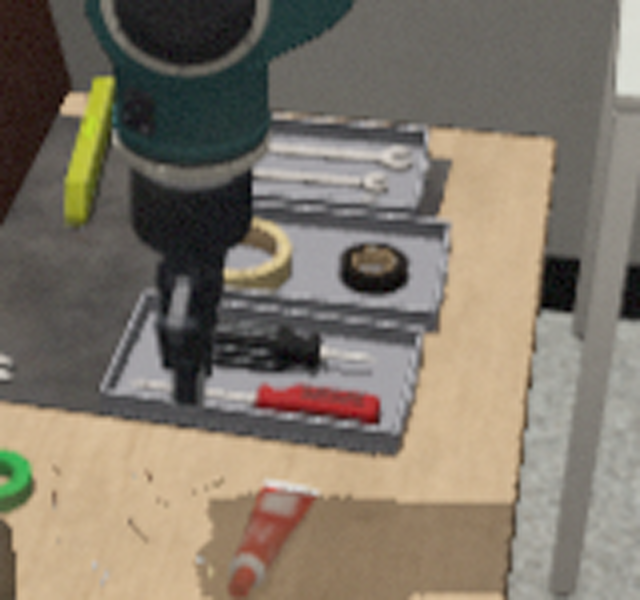

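All four things lie flat and separate in the right trays. In the top view the wrenches are at (648,150) and (687,148), the driver at (421,180) and the roll at (537,218). The glue tube and tape measure are in place and the arm is clear.

```bash
python3 -c "
from workcell import robot
print(robot.finish_job())"
```

```text
the job is handed in; nothing more can be done
None
```

The job is handed in: in the last pictures both wrenches, the black-handled screwdriver and the small black tape roll lie flat in their trays, the glue tube and tape measure look undisturbed, and the arm took about 33 s; the hand-in returned no verdict.

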